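# Reset the bingo console with lever and key

## Robot

A 6-joint arm with a two-finger parallel gripper is mounted at the origin on the work surface. World frame = base frame: x ahead of the robot, y to its left, z up, the work surface at z = 0. Lengths are in m, angles in degrees, forces in N, time in s.
With the tool pointing down it reaches from about 0.4 to 0.825 m from the base axis. Payload 7 kg.
Tool frame: the origin (TCP) lies midway between the tips of the shut fingers; the grasp point (between the pads) lies 19 mm behind it (ctrl.hold_point_z is the distance from the TCP to the grasp point, in m); z points along the fingers, y is the line along which they close (so a half turn about z gives the same grasp; the last joint's range is limited). The gripper opens to 88 mm and grips with 3 to 60 N. Pads are 19 mm wide; open, the fingers measure 130 mm over their backs; the gripper's body (78 mm by 193 mm) begins 47 mm behind the grasp point.
Start: joints at [-52.592, 20.546, 0.682, 0, -70.136, -16.507], TCP at [0.241, -0.631, 0.227] pointing down, gripper open.
Joint ranges: [-176.03, 176.03], [-82.01, 121.73], [-58.28, 71.71], [-173.87, 95.51], [-174.79, -0.11], [-173.66, 173.66]. Speed limits (degrees/s): [136.94, 136.94, 172.46, 180, 180, 180].

## Interface

Orientations are given as [roll, pitch, yaw] about the fixed x, y, z axes, in that order (R = Rz(yaw) Ry(pitch) Rx(roll)).
In Python, from plant import ctrl gives the robot as it stands.
- The arm moves only by the tool apply_moves, never from a script. Its argument "deltas" is a list of rows, each an object with "fingers": the finger opening in mm, from 0 to 87.6; "delta_pos": the shift along the tool's x, y, z in mm, a list of three; "angular": the turn, a rotation vector about the tool's x, y, z in degrees, a list of three. A call has 1 to 10 rows; each row is the pose to reach, as a shift and turn from the pose commanded when the call began, along the tool's axes at that moment; what a row does not reach only later rows make up. A row lasts 1/10 s, in which the tool goes at most 50 mm and 8.59 degrees, less where a joint would pass 70% of its speed; a pose out of reach is approached as far as the arm can. A call with a gripper value outside its range is refused whole. The fingers move at their own pace and stop on an object; the grip force is fixed at half the most. Time passes only in rows, so rows that repeat a pose let the fingers close. It gives the time, the measured TCP pose, the force, the opening and the grip force at its end, in the units of the state.
- ctrl.get_obs(): the state, without advancing time (a new reading comes with each control period).
- ctrl.snapshot(name): name is "scene" or "top" or "wrist"; returns the picture (480x640x3 uint8, red, green, blue); there is no depth.
- ctrl.camera_params(name): a dict with "fx", "fy", "cx", "cy" (pixels), "cam_to_world" (4x4, takes a point from camera to world coordinates); the wrist camera has in their place "mount" (4x4, takes a point from camera to tool coordinates, whose origin is the TCP and whose axes are the flange's). Camera axes: x right, y up, looking along -z (the intrinsics and any distortion apply to the point x, -y, -z); pixel columns grow to the right and rows downward; lengths in m; the calibration is good to about 2 mm. A picture is of the moment at which its call begins: read the wrist's pose just before it. camera_params takes no time and is no camera call.
- ctrl.close_job(): hands the job in; it is judged then, once.
The state is a dict: "clock": time; "joint_pos": joint angles; "qvel": joint speeds; "tau": joint torques, N m; "tool_pos": TCP position; "orientation": TCP orientation; "force": force on the tool from outside, world axes, zero at the start; "moment": the same for the moment, N m; "opening": finger opening in m; "gripper_force": force on a finger pad.
Only numpy, scipy, OpenCV 4.12 (cv2) and the standard library are available. Lean on these libraries where they do the work, as an engineer would, in place of code of your own. Each camera call takes 0.05 s, during which the arm holds its last target. There are 200 camera calls.

## Task

Get the bingo console ready for the next round: swing its red ball-return lever all the way over to the stop, away from the side it leans to, and let it spring back; then take the yellow key from its wooden stand, push it fully home in the console's lock, wiggling it past the sticky pins if it catches, and turn it a quarter turn clockwise. The lock springs back by itself, so finish while still gripping the key and holding it turned. Do not move the cup, the bottle or the red dabber.

Things in the scene. Friction and masses are not known exactly. Their poses are not given: they have to be found in the camera images.
- console: blue bingo draw console, fixed, 240 (x) x 300 (y) x 50 mm high; origin at the centre of its underside. At yaw 0 its x points away from the robot. A black tray with coloured balls (up to 77 mm above the table) fills its far side, from 40 mm beyond the centre. The lock stands on its top at (-35, -75) mm, the lever at (-35, +75) mm
- keyway (a point): centre of the key slot, in the lock's top face, 78 mm above the table; axes as the console's, z up. Lock: square aluminium case, 46 x 46 mm, 28 mm above the console's top, face plate 6 mm thick. The fixed slot is 16 mm long along x, 6 mm wide along y, its mouth flared 3 mm on every side. The key goes in straight down and can turn only when fully home
- plug_mouth (a point): mouth of the brass plug that turns under the face plate, 7 mm below the keyway point; its slot (15.5 x 5.5 mm, flared 2 mm) runs 19 mm down. Two sprung sticky pins, one from each end, narrow it at 14 and 18 mm below the lock's face and hold the key back with about 8 to 13 N. If it stops short, keep pressing with about 10 N and wiggle it about 5 degrees either way about the vertical
- lock_plug (a joint): angle of the lock's plug in rad, growing clockwise seen from above; near 0 (it may rest up to 0.1 off either way) its slot lies along the keyway's x and the key can enter; stop at 1.6. A spring of 0.03 N m/rad turns it back to 0 when let go. The key has about 0.1 to 0.15 rad of play in it, so the plug lags behind the key by that much
- lever (a joint): angle of the lever in rad: 0 at rest, leaning 0.5 rad towards the console's -x; 1.0 at the stop, leaning 0.5 rad towards its +x. A spring pulls it back to 0 (about 1.3 N at the ball at rest, 3 N at the stop)
- lever_tip (a point): centre of the red ball, 26 mm across, at the end of the lever. The lever is a 10 mm steel rod, 75 mm from pivot to ball centre; the pivot axis runs along the console's y, 62 mm above the table; the ball is about 128 mm above the table at rest and swings towards the console's +x
- key: yellow-headed key, upright in the stand at the start. Origin on its axis at the underside of its round collar (22 mm across, 8 mm high); z up. Head to grip: 26 mm wide (x), 10 mm thick (y), from 8 to 44 mm above the origin. Below: 5 mm round neck, then from 9 to 23 mm down a steel bit 14 mm wide (x), 4 mm thick (y), half-round tip. Symmetric; 30 g. Fully home, its origin is at the keyway point
- key_stand: wooden block, fixed, 70 (x) x 60 (y) x 35 mm high; origin at the centre of its underside. The key stands in a slot (16 mm along x, 6 mm along y, 27 mm deep) at the centre of its top, its collar resting on the top
- cup: white plastic cup, 72 mm across, 85 mm high, loose, a bystander; origin at the centre of its underside
- bottle: green drinks bottle, 64 mm across, 210 mm high, loose, a bystander; origin at the centre of its underside
- dabber: red bingo dabber (stubby marker), 40 mm across, 95 mm high, standing, loose, a bystander; origin at the centre of its underside

How it is judged (in metres and radians):
On the way, in this order (a step that is already met when the one before it is completed fails the run):
1. the lever is swung to its stop (value of joint lever above 0.9 rad), for 0.05 s.
2. the lever has sprung back to rest (value of joint lever below 0.1 rad), for 0.2 s.
3. the key is fully home in the lock (z of key in the frame of keyway between -0.004 and 0.003 m and horizontal distance between key and keyway below 0.004 m and angle between key's own z axis and vertical below 0.15 rad), for 0.1 s.
4. the key is turned a quarter clockwise (value of joint lock_plug above 1.25 rad), for 0.2 s.
At the end, for the whole second after the job is handed in: the key is home in the lock (collar within 4 mm of the face, axis within 4 mm of the keyway, upright within 0.15 rad), the plug is held past 1.25 rad clockwise by the fingers, which grip the key with more than 1 N, and the lever is back at rest (below 0.1 rad) (value of joint lock_plug above 1.25 rad and z of key in the frame of keyway between -0.004 and 0.004 m and horizontal distance between key and keyway below 0.004 m and angle between key's own z axis and vertical below 0.15 rad and contact force between the fingers and key above 1 N and value of joint lever below 0.1 rad); the arm keeps its last pose, push and grip.
It fails at once if the cup is moved more than 30 mm or tipped (distance of cup from where it was at the start of the episode above 0.03 m or angle between cup's own z axis and vertical above 0.4 rad).
It fails at once if the bottle is moved more than 30 mm or tipped (distance of bottle from where it was at the start of the episode above 0.03 m or angle between bottle's own z axis and vertical above 0.4 rad).
It fails at once if the red dabber is moved more than 30 mm or tipped (distance of dabber from where it was at the start of the episode above 0.03 m or angle between dabber's own z axis and vertical above 0.4 rad).
It also fails if it takes over 64 s, if anything falls off the work surface, if the arm or the gripper's body presses on something with over 40 N, if the wrist force passes 120 N, or if a joint passes its speed limit or range.

## Working session

There is one attempt and no reset: what is moved stays moved. The work goes in short steps, Python scripts to look and compute and a tool call to move; the robot and the scene stay as the last step left them, time stands still between calls to the robot, and variables do not carry over. Pictures are saved under pics/ and viewed, at most 10 in all, crops included, and the job is handed in when it is done.

Besides the shell and the picture viewer there is one more tool, called after "Emit:" as name(argument=value, ...) on one line, values as JSON. apply_moves: Moves the arm, as the interface text tells. Its arguments: {"type":"object","properties":{"deltas":{"type":"array"}},"required":["deltas"]}

```bash
mkdir -p pics; ls; python3 - <<'E'
from plant import ctrl
import cv2,numpy as np
np.set_printoptions(precision=4,suppress=True)
print(ctrl.get_obs(), ctrl.hold_point_z)
for n in("scene","top","wrist"):
    print(n,ctrl.camera_params(n))
for n in("scene","top"):
    cv2.imwrite(f"pics/{n}0.png",ctrl.snapshot(n)[:,:,::-1])
E
```

```text
pics
{'clock': 0.0, 'joint_pos': array([-52.5897,  20.5928,   0.6349,  -0.0216, -70.1349, -16.5071]), 'qvel': array([ 0.0286, -0.0065,  0.009 ,  0.0825,  0.0206,  0.    ]), 'tau': array([ -0.0002, -58.2716,  29.3034,   6.9965,   0.0069,  -0.0002]), 'tool_pos': array([ 0.2407, -0.6301,  0.2256]), 'orientation': array([ 179.9052,   -0.007 , -159.1042]), 'force': array([ 1.0503,  0.2969, -0.0311]), 'moment': array([-0.0289, -0.0106,  0.0033]), 'gripper_force': 0.0, 'opening': 0.08767877204205687} 0.0188
scene {'fx': 596.1235961421421, 'fy': 596.1235961421421, 'cx': 317.9356761758707, 'cy': 239.10086706406173, 'cam_to_world': array([[-0.406 , -0.7854,  0.4673,  1.0966],
       [ 0.9138, -0.3536,  0.1998,  0.2449],
       [ 0.0083,  0.5081,  0.8612,  1.0905],
       [ 0.    ,  0.    ,  0.    ,  1.    ]])}
top {'fx': 536.1681691106376, 'fy': 536.1681691106376, 'cx': 313.59311123418235, 'cy': 237.82135103299663, 'cam_to_world': array([[-0.029 ,  0.9747, -0.2217,  0.3332],
       [-0.9996, -0.0286,  0.005 ,  0.0231],
       [-0.0015,  0.2217,  0.9751,  1.2171],
       [ 0.    ,  0.    ,  0.    ,  1.    ]])}
wrist {'fx': 417.3975521705097, 'fy': 417.3975521705097, 'cx': 323.2981469293734, 'cy': 242.54936066848643, 'mount': array([[ 0.0005,  0.9572,  0.2895,  0.0784],
       [ 1.    , -0.0004, -0.0003, -0.0003],
       [-0.0002,  0.2895, -0.9572, -0.1591],
       [ 0.    ,  0.    ,  0.    ,  1.    ]])}
```

View pics/top0.png

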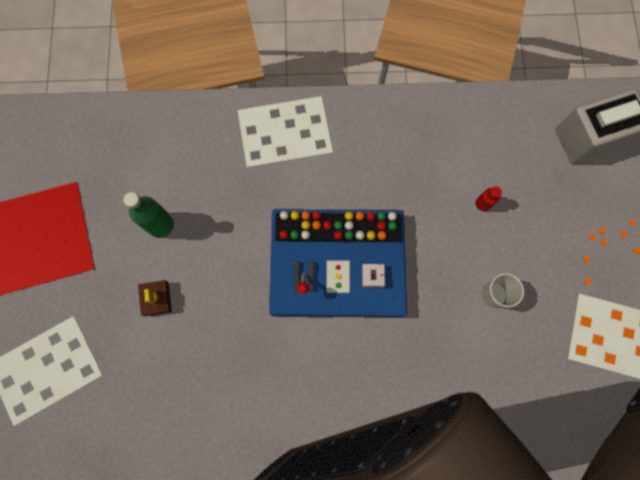

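View pics/scene0.png

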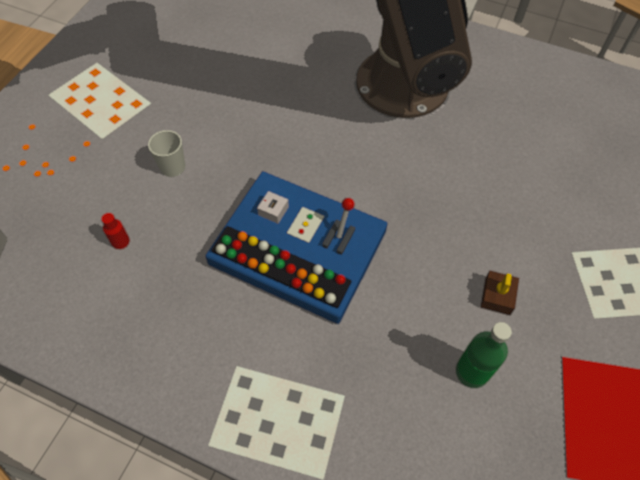

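The top view shows the console at about (338,262), lock (373,275), lever ball (303,288), stand (155,298), bottle at (155,220), dabber at (487,200) and cup at (505,292). The scene view shows the lock at (272,205), ball at (348,204) and key at (506,284). I'll enlarge both next.

```bash
cat > h.py <<'E'
import numpy as np, cv2
from plant import ctrl
np.set_printoptions(precision=4,suppress=True)
def ray(name,u,v,T=None):
    p=ctrl.camera_params(name); M=p["cam_to_world"] if T is None else T@p["mount"]
    d=np.array([(u-p["cx"])/p["fx"],-(v-p["cy"])/p["fy"],-1.]); return M[:3,3],M[:3,:3]@d
def at(name,u,v,z,T=None):
    o,d=ray(name,u,v,T); return o+d*(z-o[2])/d[2]
def proj(name,P,T=None):
    p=ctrl.camera_params(name); M=p["cam_to_world"] if T is None else T@p["mount"]
    q=np.linalg.inv(M)@np.append(P,1); return np.array([p["cx"]-p["fx"]*q[0]/q[2],p["cy"]+p["fy"]*q[1]/q[2]])
E
python3 - <<'E'
from h import *
t=cv2.imread("pics/top0.png");s=cv2.imread("pics/scene0.png")
def c(i,x,y,w,h,k): return cv2.resize(i[y:y+h,x:x+w],None,fx=k,fy=k,interpolation=cv2.INTER_CUBIC)
a=np.zeros((600,800,3),np.uint8)
a[:300,:400]=c(t,264,205,100,75,4)[:300]; a[:300,:400]=c(t,260,200,160,120,2.5)
a[:300,400:800]=c(t,135,270,50,50*3//4+1,8)[:300,:400]
a[300:,:400]=c(s,200,165,200,150,2); a[300:,400:]=c(s,470,260,66,50,6)[:300,:396].copy() if 0 else c(s,470,260,80,60,5)
cv2.imwrite("pics/c1.png",a)
E
```

```text
(no output)
```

View pics/c1.png

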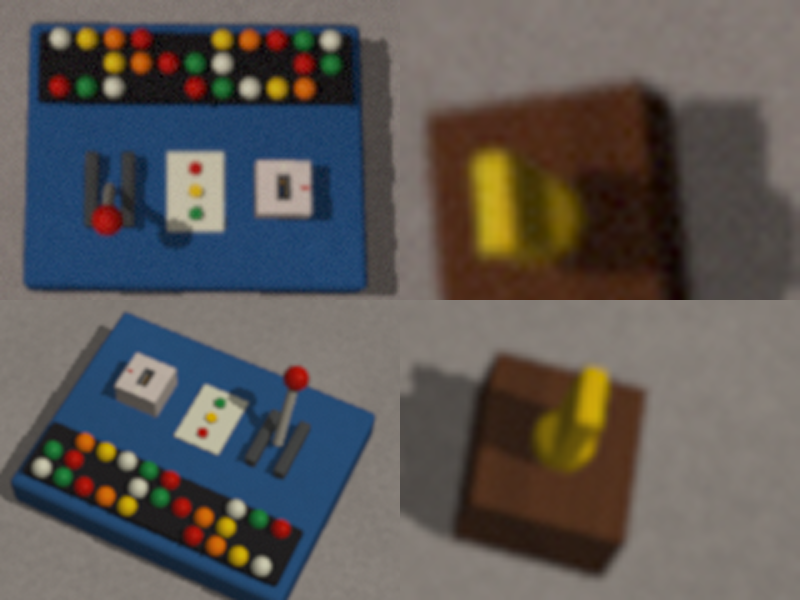

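The enlarged views show the console's top corners, the lock slot at top (373.6,274.8), the ball at (302.8,288), and the key's head top at (146.6,295.5).

```bash
python3 - <<'E'
from h import *
P=lambda n,u,v,z:print(n,u,v,z,at(n,u,v,z)[:2])
for u,v in[(273.2,209.6),(403.2,210),(270.4,314),(405.6,314.8)]:P("top",u,v,.05)
P("top",373.6,274.8,.078);P("scene",273.5,203.5,.078)
P("top",302.8,288,.128);P("scene",348,204,.128)
P("top",146.6,295.5,.079);P("scene",509,277,.079)
a=at("top",135+72/8,270+152/8,.079);b=at("top",135+79/8,270+258/8,.079);print("keyyaw",np.degrees(np.arctan2(*(a-b)[1::-1])))
for n in[(188.6,283.5),(212,280.5)]:pass
a=at("top",188.6,284,.035);
print("stand edge",np.degrees(np.arctan2(*(at("top",138.6,285,.035)-at("top",141,307.5,.035))[1::-1])))
P("top",505,297,.0);P("top",487,207,0);P("top",160,232,0)
E
```

```text
top 273.2 209.6 0.05 [0.6666 0.1065]
top 403.2 210 0.05 [ 0.657 -0.187]
top 270.4 314 0.05 [0.4324 0.1154]
top 405.6 314.8 0.05 [ 0.4222 -0.1767]
top 373.6 274.8 0.078 [ 0.5071 -0.109 ]
scene 273.5 203.5 0.078 [ 0.5073 -0.107 ]
top 302.8 288 0.128 [0.4765 0.0426]
scene 348 204 0.128 [0.478  0.0427]
top 146.6 295.5 0.079 [0.4767 0.3758]
scene 509 277 0.079 [0.475  0.3761]
keyyaw 6.081568508768741
stand edge 8.460583408129432
top 505 297 0.0 [ 0.4595 -0.4134]
top 487 207 0 [ 0.6724 -0.3939]
top 160 232 0 [0.6344 0.3749]
```

```bash
cat >> h.py <<'E'
from scipy.spatial.transform import Rotation as Ro
def T_now():
    o=ctrl.get_obs(); T=np.eye(4); T[:3,:3]=Ro.from_euler("xyz",o["orientation"],degrees=True).as_matrix(); T[:3,3]=o["tool_pos"]; return T
def plan(x,y,z,yaw):
    T=T_now(); R=T[:3,:3]; G=Ro.from_euler("xyz",[180,0,yaw],degrees=True).as_matrix()
    print("dpos mm",np.round(R.T@(np.array([x,y,z])-T[:3,3])*1e3,1),"ang",np.round(Ro.from_matrix(R.T@G).as_rotvec(degrees=True),2))
E
python3 -c "
from h import *
plan(.435,.044,.2,178)"
```

```text
dpos mm [-422.   560.5   26.5] ang [ 0.08 -0.02 22.89]
```

Emit:
apply_moves(deltas=[{"fingers":0,"delta_pos":[-422,560.5,26.5],"angular":[0,0,23]},{"fingers":0,"delta_pos":[-422,560.5,26.5],"angular":[0,0,23]},{"fingers":0,"delta_pos":[-422,560.5,26.5],"angular":[0,0,23]},{"fingers":0,"delta_pos":[-422,560.5,26.5],"angular":[0,0,23]},{"fingers":0,"delta_pos":[-422,560.5,26.5],"angular":[0,0,23]},{"fingers":0,"delta_pos":[-422,560.5,26.5],"angular":[0,0,23]},{"fingers":0,"delta_pos":[-422,560.5,26.5],"angular":[0,0,23]},{"fingers":0,"delta_pos":[-422,560.5,26.5],"angular":[0,0,23]},{"fingers":0,"delta_pos":[-422,560.5,26.5],"angular":[0,0,23]},{"fingers":0,"delta_pos":[-422,560.5,26.5],"angular":[0,0,23]}])

```text
clock: 1.1
tool_pos: [0.3788, -0.1493, 0.2078]
orientation: [180.0, 0.0, 177.9]
force: [1.6, -0.5, -0.1]
opening: 0.013
gripper_force: 0.0
```

```bash
python3 -c "
from h import *
plan(.435,.044,.2,178)"
```

```text
dpos mm [-49.  195.2   7.9] ang [ 0.01  0.04 -0.11]
```

Continue, then lower to z = 0.118.

Emit:
apply_moves(deltas=[{"fingers":0,"delta_pos":[-49,195,8],"angular":[0,0,0]},{"fingers":0,"delta_pos":[-49,195,8],"angular":[0,0,0]},{"fingers":0,"delta_pos":[-49,195,8],"angular":[0,0,0]},{"fingers":0,"delta_pos":[-49,195,8],"angular":[0,0,0]},{"fingers":0,"delta_pos":[-49,195,8],"angular":[0,0,0]},{"fingers":0,"delta_pos":[-49,195,90],"angular":[0,0,0]},{"fingers":0,"delta_pos":[-49,195,90],"angular":[0,0,0]},{"fingers":0,"delta_pos":[-49,195,90],"angular":[0,0,0]}])

```text
clock: 1.9
tool_pos: [0.4319, 0.0403, 0.1141]
orientation: [-179.8, -0.4, 177.9]
force: [-0.2, -1.0, -0.1]
opening: 0.0005
gripper_force: 0.0
```

```bash
python3 -c "
from h import *
plan(.528,.041,.118,178)
T=T_now()
cv2.imwrite('pics/w1.png',ctrl.snapshot('wrist')[:,:,::-1])"
```

```text
dpos mm [-96.    4.2  -4.6] ang [-0.21 -0.42 -0.14]
```

View pics/w1.png

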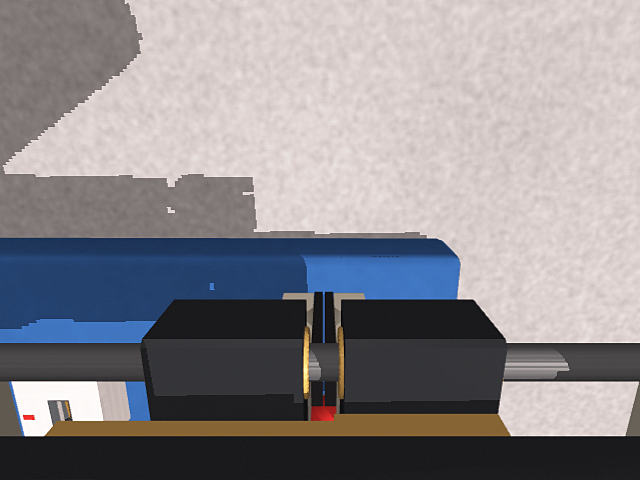

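The wrist view shows the shut fingers centred at column 325, in line with the red ball just beyond at (322,413). The lock is at lower left. Next I push the lever.

Emit:
apply_moves(deltas=[{"fingers":0,"delta_pos":[-20,2,-4],"angular":[0,0,0]},{"fingers":0,"delta_pos":[-40,2,-4],"angular":[0,0,0]},{"fingers":0,"delta_pos":[-60,3,-4],"angular":[0,0,0]},{"fingers":0,"delta_pos":[-75,4,-4],"angular":[0,0,0]},{"fingers":0,"delta_pos":[-85,4,-4],"angular":[0,0,0]},{"fingers":0,"delta_pos":[-90,4,-4],"angular":[0,0,0]},{"fingers":0,"delta_pos":[-90,4,-4],"angular":[0,0,0]}])

```text
clock: 2.65
tool_pos: [0.5248, 0.042, 0.1219]
orientation: [-180.0, -0.0, 177.9]
force: [-3.6, -2.6, -0.4]
opening: 0.0005
gripper_force: 1.9
```

Emit:
apply_moves(deltas=[{"fingers":0,"delta_pos":[-2,0,0],"angular":[0,0,0]},{"fingers":0,"delta_pos":[-4,0,0],"angular":[0,0,0]},{"fingers":0,"delta_pos":[-4,0,0],"angular":[0,0,0]}])

```text
clock: 2.95
tool_pos: [0.5268, 0.0419, 0.1215]
orientation: [-180.0, -0.2, 177.9]
force: [-8.2, -1.6, -0.0]
opening: 0.0006
gripper_force: 4.4
```

Emit:
apply_moves(deltas=[{"fingers":0,"delta_pos":[-3,0,0],"angular":[0,0,0]},{"fingers":0,"delta_pos":[-3,0,0],"angular":[0,0,0]}])

```text
clock: 3.15
tool_pos: [0.5273, 0.0417, 0.1212]
orientation: [-179.9, -0.5, 177.9]
force: [-18.4, 1.9, 6.8]
opening: 0.0005
gripper_force: 9.3
```

```bash
python3 - <<'E'
from h import *
s=ctrl.snapshot("scene")[:,:,::-1]
cv2.imwrite("pics/s2.png",cv2.resize(s[140:290,200:400],None,fx=4,fy=4,interpolation=cv2.INTER_CUBIC))
plan(.43,.044,.122,178)
for a in(0,.5,.9,1): print(a,proj("scene",np.array([.512+.075*np.sin(a-.5),.042,.062+.075*np.cos(a-.5)])))
E
```

```text
dpos mm [97.3 -1.3 -0. ] ang [-0.08 -0.44 -0.14]
0 [348.0313 203.1552]
0.5 [341.0578 214.7555]
0.9 [334.9308 228.303 ]
1 [333.4705 231.9838]
```

View pics/s2.png

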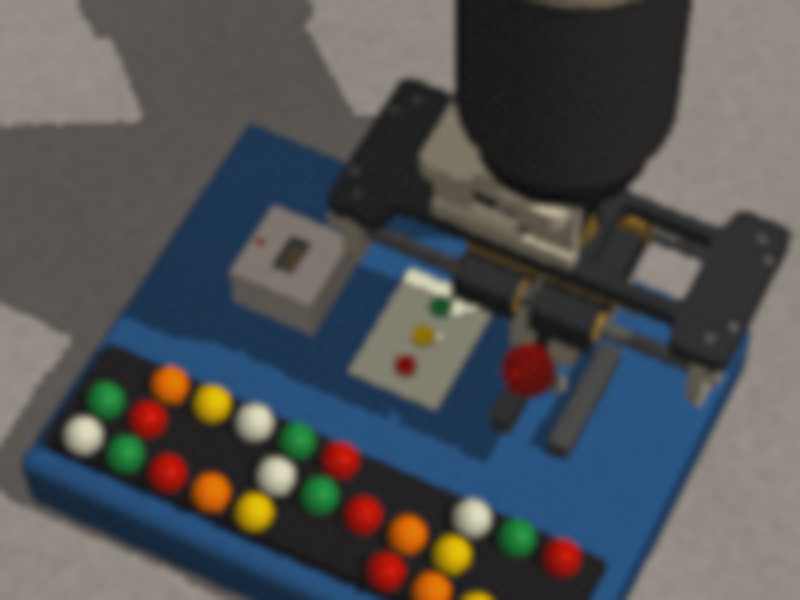

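The scene view shows the ball at (332,232), which matches lever = 1.0 (predicted 333.5,232). I'll retract and let it spring back.

Emit:
apply_moves(deltas=[{"fingers":0,"delta_pos":[30,0,0],"angular":[0,0,0]},{"fingers":0,"delta_pos":[65,-1,0],"angular":[0,0,0]},{"fingers":0,"delta_pos":[97,-1,0],"angular":[0,0,0]},{"fingers":0,"delta_pos":[97,-1,-40],"angular":[0,0,0]},{"fingers":30,"delta_pos":[97,-1,-80],"angular":[0,0,0]},{"fingers":60,"delta_pos":[97,-1,-80],"angular":[0,0,0]}])

```text
clock: 3.8
tool_pos: [0.4391, 0.0468, 0.2084]
orientation: [179.7, 0.7, 178.0]
force: [-0.4, 0.3, -0.7]
opening: 0.0115
gripper_force: 0.0
```

```bash
python3 -c "
from h import *
plan(.476,.376,.2,-174)"
```

```text
dpos mm [-25.5 330.2  10.6] ang [ 0.26  0.74 -7.96]
```

Emit:
apply_moves(deltas=[{"fingers":70,"delta_pos":[-26,330,0],"angular":[0,0,-8]},{"fingers":70,"delta_pos":[-26,330,0],"angular":[0,0,-8]},{"fingers":70,"delta_pos":[-26,330,0],"angular":[0,0,-8]},{"fingers":70,"delta_pos":[-26,330,0],"angular":[0,0,-8]},{"fingers":70,"delta_pos":[-26,330,0],"angular":[0,0,-8]},{"fingers":70,"delta_pos":[-26,330,0],"angular":[0,0,-8]},{"fingers":70,"delta_pos":[-26,330,0],"angular":[0,0,-8]},{"fingers":70,"delta_pos":[-26,330,0],"angular":[0,0,-8]},{"fingers":70,"delta_pos":[-26,330,0],"angular":[0,0,-8]},{"fingers":70,"delta_pos":[-26,330,0],"angular":[0,0,-8]}])

```text
clock: 4.8
tool_pos: [0.4733, 0.3735, 0.2023]
orientation: [179.9, 0.1, -174.1]
force: [0.3, -0.1, -0.5]
opening: 0.0698
gripper_force: 0.0
```

```bash
python3 - <<'E'
from h import *
plan(.476,.376,.2,-174)
T=T_now();np.save("T2.npy",T)
cv2.imwrite('pics/w2.png',ctrl.snapshot('wrist')[:,:,::-1])
print(ctrl.get_obs()["qvel"])
print(proj("wrist",np.array([.476,.376,.079]),T))
E
```

```text
dpos mm [-3.   2.2  2.3] ang [ 0.05  0.05 -0.09]
[-0.3735 -0.2553 -0.1217 -0.0526 -0.1383  0.0361]
[326.474  236.8324]
```

View pics/w2.png

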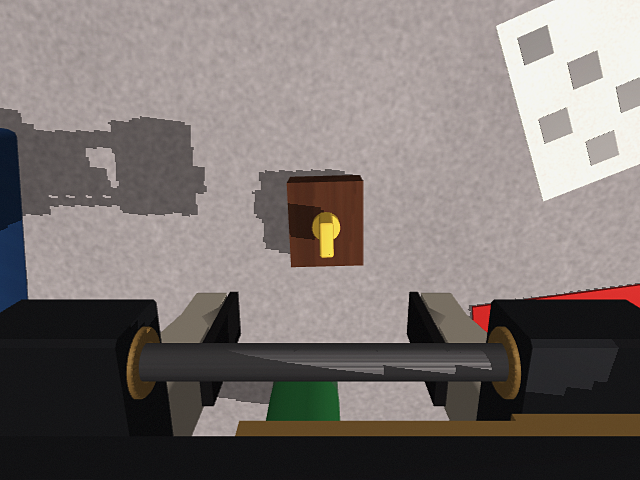

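The key head is at about (327,238) against a predicted (326.5,237), with the collar at (326,226). I'll enlarge for yaw.

```bash
python3 - <<'E'
from h import *
i=cv2.imread("pics/w2.png")[170:275,260:400]
h=cv2.cvtColor(i,cv2.COLOR_BGR2HSV)
m=((h[:,:,2]>225)&(h[:,:,1]>150)).astype(np.uint8)
m[:,:]=(cv2.connectedComponents(m)[1]==cv2.connectedComponents(m)[1][68,67])
ys,xs=np.nonzero(m);print("top",xs.min()+260,xs.max()+260,ys.min()+170,ys.max()+170,cv2.minAreaRect(np.c_[xs+260,ys+170].astype(np.float32)))
cv2.imwrite("pics/c3.png",cv2.resize(i,None,fx=5.7,fy=5.7,interpolation=cv2.INTER_NEAREST))
T=np.load("T2.npy")
E
```

```text
top 321 339 216 256 ((330.0, 236.0), (40.0, 18.0), 90.0)
```

View pics/c3.png

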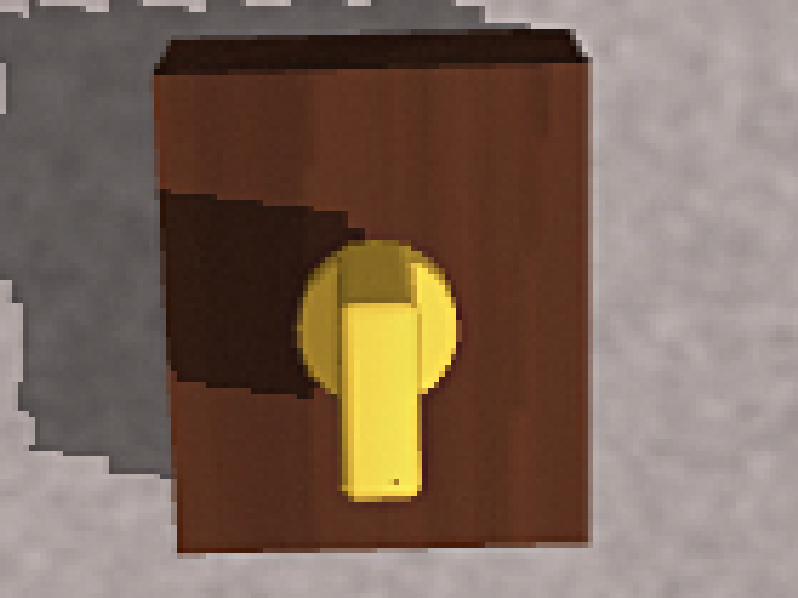

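The head top spans crop (342–421, 303–498), so its centre in the image is (326.9,240.2). It is aligned with the tool to about 0.5°.

```bash
python3 - <<'E'
from h import *
k=at("wrist",326.9,240.2,.079,np.load("T2.npy"));print(k)
plan(.475,.3755,.1,-174);plan(.475,.3755,.047,-174);plan(k[0],k[1],.047,-174)
E
```

```text
[0.4784 0.3766 0.079 ]
dpos mm [ -1.8   2.  102.4] ang [ 0.06  0.06 -0.11]
dpos mm [ -1.7   1.9 155.4] ang [ 0.06  0.06 -0.11]
dpos mm [ -5.3   2.6 155.4] ang [ 0.06  0.06 -0.11]
```

Emit:
apply_moves(deltas=[{"fingers":50,"delta_pos":[-4,2.3,40],"angular":[0,0,0]},{"fingers":50,"delta_pos":[-4,2.3,80],"angular":[0,0,0]},{"fingers":50,"delta_pos":[-4,2.3,110],"angular":[0,0,0]},{"fingers":50,"delta_pos":[-4,2.3,110],"angular":[0,0,0]},{"fingers":50,"delta_pos":[-4,2.3,110],"angular":[0,0,0]}])

```text
clock: 5.35
tool_pos: [0.4776, 0.3761, 0.0928]
orientation: [-180.0, 0.0, -174.1]
force: [0.4, 1.0, 0.3]
opening: 0.0501
gripper_force: 0.0
```

```bash
python3 - <<'E'
from h import *
print(ctrl.get_obs()["tool_pos"])
plan(.477,.376,.047,-174)
E
```

```text
[0.4776 0.3761 0.0928]
dpos mm [ 0.6 -0.  45.8] ang [-0.    0.04 -0.11]
```

Emit:
apply_moves(deltas=[{"fingers":50,"delta_pos":[0.5,0,25],"angular":[0,0,0]},{"fingers":50,"delta_pos":[0.5,0,45],"angular":[0,0,0]},{"fingers":50,"delta_pos":[0.5,0,45],"angular":[0,0,0]},{"fingers":50,"delta_pos":[0.5,0,45],"angular":[0,0,0]},{"fingers":25,"delta_pos":[0.5,0,45],"angular":[0,0,0]},{"fingers":5,"delta_pos":[0.5,0,45],"angular":[0,0,0]},{"fingers":5,"delta_pos":[0.5,0,45],"angular":[0,0,0]},{"fingers":5,"delta_pos":[0.5,0,45],"angular":[0,0,0]},{"fingers":5,"delta_pos":[0.5,0,45],"angular":[0,0,0]},{"fingers":5,"delta_pos":[0.5,0,45],"angular":[0,0,0]}])

```text
clock: 6.35
tool_pos: [0.4765, 0.3764, 0.0467]
orientation: [-180.0, -0.0, -174.1]
force: [-1.3, -0.7, 1.5]
opening: 0.01
gripper_force: 30.0
```

Emit:
apply_moves(deltas=[{"fingers":5,"delta_pos":[0,0,-15],"angular":[0,0,0]},{"fingers":5,"delta_pos":[0,0,-35],"angular":[0,0,0]},{"fingers":5,"delta_pos":[0,0,-80],"angular":[0,0,0]},{"fingers":5,"delta_pos":[0,0,-125],"angular":[0,0,0]},{"fingers":5,"delta_pos":[0,0,-155],"angular":[0,0,0]},{"fingers":5,"delta_pos":[0,0,-155],"angular":[0,0,0]}])

```text
clock: 6.95
tool_pos: [0.4783, 0.3782, 0.2071]
orientation: [179.7, 0.4, -174.1]
force: [-0.8, 0.2, -0.9]
opening: 0.0101
gripper_force: 30.0
```

```bash
python3 - <<'E'
from h import *
plan(.507,-.108,.2,178)
E
```

```text
dpos mm [  21.8 -486.6    4.3] ang [0.35 0.34 7.94]
```

Emit:
apply_moves(deltas=[{"fingers":5,"delta_pos":[22,-487,0],"angular":[0,0,8]},{"fingers":5,"delta_pos":[22,-487,0],"angular":[0,0,8]},{"fingers":5,"delta_pos":[22,-487,0],"angular":[0,0,8]},{"fingers":5,"delta_pos":[22,-487,0],"angular":[0,0,8]},{"fingers":5,"delta_pos":[22,-487,0],"angular":[0,0,8]},{"fingers":5,"delta_pos":[22,-487,0],"angular":[0,0,8]},{"fingers":5,"delta_pos":[22,-487,0],"angular":[0,0,8]},{"fingers":5,"delta_pos":[22,-487,0],"angular":[0,0,8]},{"fingers":5,"delta_pos":[22,-487,0],"angular":[0,0,8]},{"fingers":5,"delta_pos":[22,-487,0],"angular":[0,0,8]}])

```text
clock: 7.95
tool_pos: [0.504, -0.1128, 0.2012]
orientation: [-180.0, -0.0, 177.8]
force: [1.4, 0.7, -0.0]
opening: 0.0101
gripper_force: 30.0
```

```bash
python3 - <<'E'
from h import *
plan(.507,-.108,.2,178)
E
```

```text
dpos mm [-2.9  4.9  1.2] ang [-0.   -0.04 -0.15]
```

Emit:
apply_moves(deltas=[{"fingers":5,"delta_pos":[-3,4.9,30],"angular":[0,0,-0.15]},{"fingers":5,"delta_pos":[-3,4.9,71],"angular":[0,0,-0.15]},{"fingers":5,"delta_pos":[-3,4.9,71],"angular":[0,0,-0.15]},{"fingers":5,"delta_pos":[-3,4.9,71],"angular":[0,0,-0.15]},{"fingers":5,"delta_pos":[-3,4.9,71],"angular":[0,0,-0.15]}])

```text
clock: 8.45
tool_pos: [0.509, -0.1053, 0.1324]
orientation: [-180.0, 0.1, 178.1]
force: [0.1, -0.4, -0.4]
opening: 0.0097
gripper_force: 30.0
```

```bash
python3 - <<'E'
from h import *
T=T_now();np.save("T3.npy",T);print(T[:3,3])
w=ctrl.snapshot('wrist')[:,:,::-1];s=ctrl.snapshot('scene')[:,:,::-1]
cv2.imwrite("pics/w3.png",w);cv2.imwrite("pics/s3.png",s)
print(proj("wrist",[.507,-.108,.078],T),proj("scene",[.507,-.108,.078]),proj("scene",[T[0,3],T[1,3],T[2,3]-.0347]))
f=np.zeros((600,800,3),np.uint8)
f[:,:400]=cv2.resize(s[150:270,230:310],(400,600),interpolation=cv2.INTER_CUBIC)
f[:,400:]=cv2.resize(w[180:480,220:420],(400,600),interpolation=cv2.INTER_CUBIC)
cv2.imwrite("pics/c4.png",f)
E
```

```text
[ 0.509  -0.1053  0.1324]
[318.5144 263.1502] [273.1445 203.2094] [273.36   198.9408]
```

View pics/c4.png

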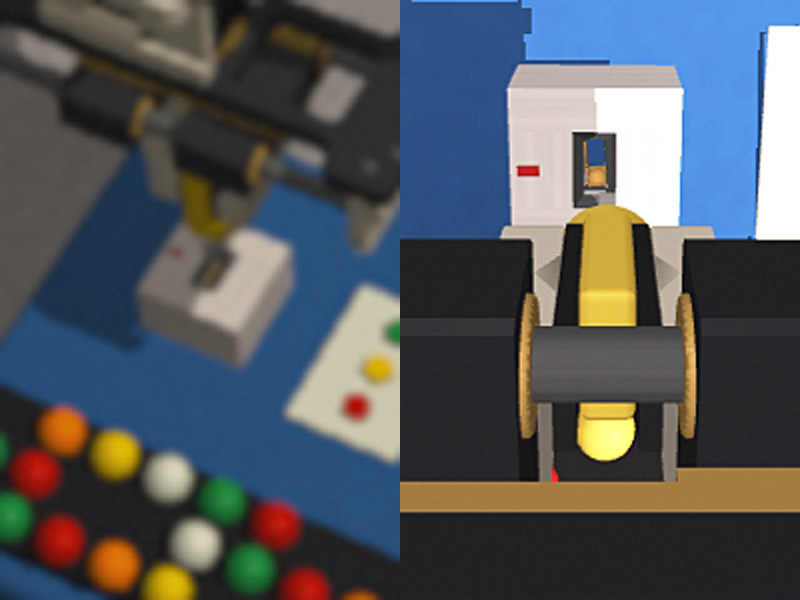

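The wrist view (right) shows the slot ahead of the key: centred at crop column 594, robot-side flare edge at row 133, case edge at row 88. The key head's top near edge is at (608,290).

```bash
python3 - <<'E'
from h import *
T=np.load("T3.npy"); c=lambda x,y:(220+(x-400)/2,180+y/2)
Ti=np.linalg.inv(T)
def tool(x,y,zt): # point in tool frame at tool height zt
    p=ctrl.camera_params("wrist");M=p["mount"];u,v=c(x,y)
    d=M[:3,:3]@np.array([(u-p["cx"])/p["fx"],-(v-p["cy"])/p["fy"],-1]);o=M[:3,3];return (o+d*(zt-o[2])/d[2])*1e3
zf=T[2,3]-.078
print("flare edge",tool(594,133,zf),at("wrist",*c(594,133),.078,T))
print("case edge",tool(594,88,zf),at("wrist",*c(508,88),.078,T),at("wrist",*c(683,88),.078,T))
print("head edge",tool(608,290,-.0323),tool(581,292,-.0323),tool(636,292,-.0323))
o=ctrl.get_obs();print(o["tool_pos"],o["orientation"],o["qvel"])
E
```

```text
flare edge [11.5111 -3.5542 54.4328] [ 0.4975 -0.1085  0.078 ]
case edge [23.9406 -3.5062 54.4328] [ 0.4843 -0.1307  0.078 ] [ 0.4858 -0.0846  0.078 ]
head edge [ 10.8877   0.0558 -32.3   ] [ 10.5102  -4.5025 -32.3   ] [ 10.5148   4.7837 -32.3   ]
[ 0.509  -0.1052  0.1325] [179.986    0.1677 178.1035] [-0.094   0.0015 -0.32   -0.1309  0.2964 -0.0121]
```

Emit:
apply_moves(deltas=[{"fingers":5,"delta_pos":[2.5,-3.2,0],"angular":[0,0,0]},{"fingers":5,"delta_pos":[2.5,-3.2,8],"angular":[0,0,0]},{"fingers":5,"delta_pos":[2.5,-3.2,14],"angular":[0,0,0]},{"fingers":5,"delta_pos":[2.5,-3.2,17],"angular":[0,0,0]},{"fingers":5,"delta_pos":[2.5,-3.2,17],"angular":[0,0,0]},{"fingers":5,"delta_pos":[2.5,-3.2,17],"angular":[0,0,0]}])

```text
clock: 9.15
tool_pos: [0.5052, -0.1087, 0.1136]
orientation: [-180.0, -0.0, 178.1]
force: [0.2, -0.5, -0.3]
opening: 0.01
gripper_force: 30.0
```

Emit:
apply_moves(deltas=[{"fingers":5,"delta_pos":[-1.2,0.3,0],"angular":[0,0,0]},{"fingers":5,"delta_pos":[-1.2,0.3,2],"angular":[0,0,0]},{"fingers":5,"delta_pos":[-1.2,0.3,4],"angular":[0,0,0]},{"fingers":5,"delta_pos":[-1.2,0.3,6],"angular":[0,0,0]},{"fingers":5,"delta_pos":[-1.2,0.3,6],"angular":[0,0,0]}])

```text
clock: 9.65
tool_pos: [0.5062, -0.1084, 0.1074]
orientation: [-180.0, -0.0, 178.0]
force: [-0.3, -0.2, -1.3]
opening: 0.0098
gripper_force: 30.0
```

Emit:
apply_moves(deltas=[{"fingers":5,"delta_pos":[0,0,2],"angular":[0,0,0]},{"fingers":5,"delta_pos":[0,0,4],"angular":[0,0,0]},{"fingers":5,"delta_pos":[0,0,6],"angular":[0,0,0]},{"fingers":5,"delta_pos":[0,0,6],"angular":[0,0,0]}])

```text
clock: 10.05
tool_pos: [0.5062, -0.1084, 0.1014]
orientation: [-180.0, -0.0, 178.0]
force: [-0.7, 0.1, -0.5]
opening: 0.0096
gripper_force: 30.0
```

Emit:
apply_moves(deltas=[{"fingers":5,"delta_pos":[0,0,2],"angular":[0,0,0]},{"fingers":5,"delta_pos":[0,0,4],"angular":[0,0,0]},{"fingers":5,"delta_pos":[0,0,6],"angular":[0,0,0]},{"fingers":5,"delta_pos":[0,0,6],"angular":[0,0,0]}])

```text
clock: 10.45
tool_pos: [0.505, -0.1086, 0.0953]
orientation: [-180.0, -0.1, 178.0]
force: [-4.1, -0.2, 2.0]
opening: 0.0098
gripper_force: 30.0
```

Emit:
apply_moves(deltas=[{"fingers":5,"delta_pos":[1,0,1],"angular":[0,0,0]},{"fingers":5,"delta_pos":[1,0,3],"angular":[0,0,0]},{"fingers":5,"delta_pos":[1,0,5],"angular":[0,0,0]},{"fingers":5,"delta_pos":[1,0,6],"angular":[0,0,0]},{"fingers":5,"delta_pos":[1,0,6],"angular":[0,0,0]}])

```text
clock: 10.95
tool_pos: [0.5064, -0.1083, 0.0903]
orientation: [180.0, 0.1, 178.1]
force: [-1.0, -0.5, 2.5]
opening: 0.0098
gripper_force: 30.0
```

Emit:
apply_moves(deltas=[{"fingers":5,"delta_pos":[0,0,1],"angular":[0,0,0]},{"fingers":5,"delta_pos":[0,0,2],"angular":[0,0,0]},{"fingers":5,"delta_pos":[0,0,2],"angular":[0,0,0]}])

```text
clock: 11.25
tool_pos: [0.5065, -0.1083, 0.0896]
orientation: [-180.0, 0.1, 178.1]
force: [-6.1, 2.6, 19.0]
opening: 0.01
gripper_force: 30.0
```

Emit:
apply_moves(deltas=[{"fingers":5,"delta_pos":[0,0,-0.7],"angular":[0,0,5]},{"fingers":5,"delta_pos":[0,0,-0.7],"angular":[0,0,-5]},{"fingers":5,"delta_pos":[0,0,-0.7],"angular":[0,0,-5]},{"fingers":5,"delta_pos":[0,0,-0.7],"angular":[0,0,5]},{"fingers":5,"delta_pos":[0,0,-0.7],"angular":[0,0,0]},{"fingers":5,"delta_pos":[0,0,-0.7],"angular":[0,0,0]}])

```text
clock: 11.85
tool_pos: [0.5065, -0.1084, 0.0897]
orientation: [-180.0, 0.1, 178.2]
force: [-3.3, -0.4, 11.8]
opening: 0.0098
gripper_force: 30.0
```

```bash
python3 - <<'E'
from h import *
w=ctrl.snapshot('wrist')[:,:,::-1];s=ctrl.snapshot('scene')[:,:,::-1]
f=np.zeros((600,800,3),np.uint8)
f[:,:400]=cv2.resize(s[150:270,230:310],(400,600),interpolation=cv2.INTER_CUBIC)
f[:,400:]=cv2.resize(w[180:480,220:420],(400,600),interpolation=cv2.INTER_CUBIC)
cv2.imwrite("pics/c5.png",f)
o=ctrl.get_obs();print(o["tool_pos"],o["orientation"],o["force"],o["moment"],o["joint_pos"])
E
```

```text
[ 0.5065 -0.1084  0.0897] [-179.9904    0.1332  178.0946] [-3.0676  0.7306 12.1167] [ 0.2771  1.1749 -0.0282] [   9.6866   13.5524  -29.431     0.0496  -46.8881 -101.6258]
```

View pics/c5.png

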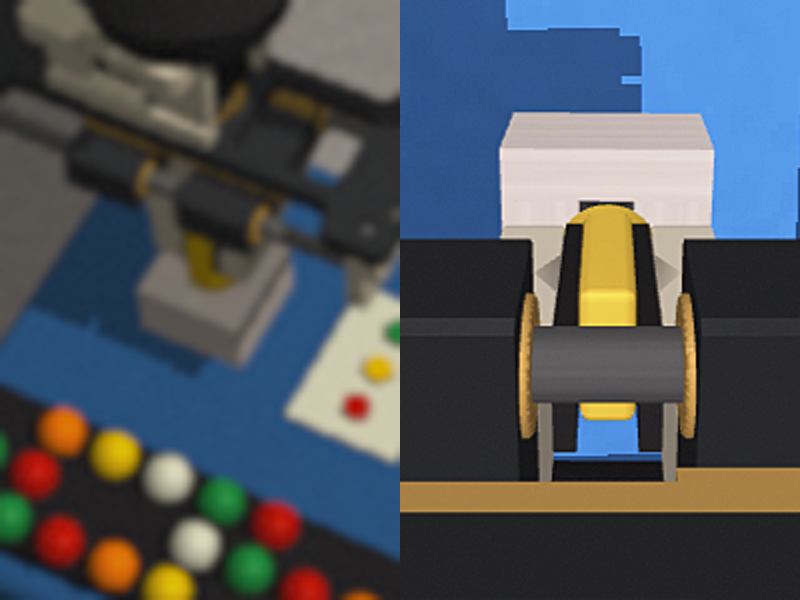

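The collar sits on the lock face in both views, and the head is unmoved in the fingers (edge still at crop row 290). The key is home, so I turn it clockwise (about +z of the tool).

Emit:
apply_moves(deltas=[{"fingers":5,"delta_pos":[0,0,0.3],"angular":[0,0,8]},{"fingers":5,"delta_pos":[-0.1,0.2,0.3],"angular":[0,0,16]},{"fingers":5,"delta_pos":[-0.1,0.4,0.3],"angular":[0,0,24]},{"fingers":5,"delta_pos":[-0.2,0.5,0.3],"angular":[0,0,32]},{"fingers":5,"delta_pos":[-0.3,0.6,0.3],"angular":[0,0,40]},{"fingers":5,"delta_pos":[-0.3,0.7,0.3],"angular":[0,0,46]},{"fingers":5,"delta_pos":[-0.3,0.7,0.3],"angular":[0,0,46]}])

```text
clock: 12.65
tool_pos: [0.5072, -0.1076, 0.0896]
orientation: [179.9, 0.1, 131.9]
force: [-1.8, 0.8, 13.0]
opening: 0.0096
gripper_force: 30.0
```

Emit:
apply_moves(deltas=[{"fingers":5,"delta_pos":[0,0.1,0],"angular":[0,0,8]},{"fingers":5,"delta_pos":[0,0.2,0],"angular":[0,0,16]},{"fingers":5,"delta_pos":[-0.1,0.3,0],"angular":[0,0,24]},{"fingers":5,"delta_pos":[-0.1,0.4,0],"angular":[0,0,32]},{"fingers":5,"delta_pos":[-0.1,0.5,0],"angular":[0,0,40]},{"fingers":5,"delta_pos":[-0.1,0.5,0],"angular":[0,0,48]},{"fingers":5,"delta_pos":[-0.1,0.5,0],"angular":[0,0,48]},{"fingers":5,"delta_pos":[-0.1,0.5,0],"angular":[0,0,48]},{"fingers":5,"delta_pos":[-0.1,0.5,0],"angular":[0,0,48]}])

```text
clock: 13.55
tool_pos: [0.5001, -0.1632, 0.0736]
orientation: [179.1, -6.7, 88.5]
force: [-0.7, 0.5, 0.0]
opening: 0.0052
gripper_force: 0.0
```

```bash
python3 - <<'E'
from h import *
o=ctrl.get_obs();print(o["tool_pos"],o["orientation"],o["force"],o["moment"])
w=ctrl.snapshot('wrist')[:,:,::-1];s=ctrl.snapshot('scene')[:,:,::-1]
f=np.zeros((600,800,3),np.uint8)
f[:,:400]=cv2.resize(s[150:270,270:350],(400,600),interpolation=cv2.INTER_CUBIC)
f[:,400:]=cv2.resize(w[180:480,220:420],(400,600),interpolation=cv2.INTER_CUBIC)
cv2.imwrite("pics/c6.png",f)
E
```

```text
[ 0.5001 -0.1632  0.0736] [179.0983  -6.7008  88.4854] [-0.6576  0.4972  0.0163] [-0.5861  0.1216 -0.0401]
```

View pics/c6.png

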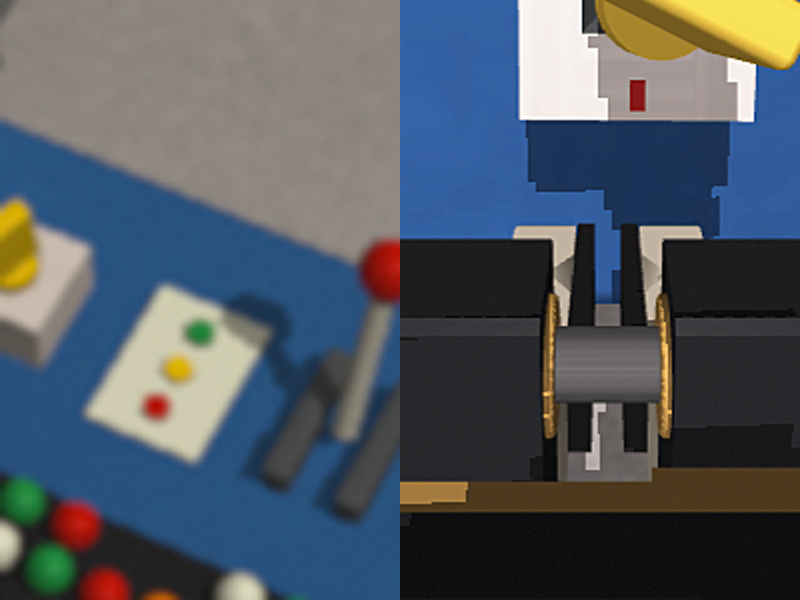

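The fingers have left the key and the arm has lurched about 55 mm aside. The key is still standing in the lock. I'll check the joints before moving again.

```bash
python3 - <<'E'
from h import *
o=ctrl.get_obs();print(o)
E
```

```text
{'clock': 13.65, 'joint_pos': array([  -2.0239,   16.4112,  -24.6321,   -8.976 ,  -48.4853, -173.6006]), 'qvel': array([ 0.3271, -0.032 ,  0.175 , -0.2721, -0.0777,  0.0461]), 'tau': array([ -0.1987, -45.9962,  22.8454,   5.1928,  -0.0009,  -0.0056]), 'tool_pos': array([ 0.4999, -0.163 ,  0.0735]), 'orientation': array([179.1227,  -6.702 ,  88.4982]), 'force': array([ 0.4519, -0.3136, -0.7985]), 'moment': array([-0.5835,  0.0796, -0.0163]), 'gripper_force': 0.0, 'opening': 0.00483594722516538}
```

Joint 6 ran into its limit (−173.6°), so I need the half-turned grasp. I'll rise, then turn the tool the other way to tool yaw of about −10°.

```bash
python3 - <<'E'
from h import *
plan(.4999,-.163,.2,88.5); 
E
```

```text
dpos mm [  14.8    1.9 -125.6] ang [ 0.88 -6.7  -0.05]
```

Emit:
apply_moves(deltas=[{"fingers":5,"delta_pos":[4.7,0.6,-40],"angular":[0,0,0]},{"fingers":30,"delta_pos":[9.4,1.2,-80],"angular":[0,0,0]},{"fingers":50,"delta_pos":[14.8,1.9,-125.6],"angular":[0.9,-6.7,0]},{"fingers":50,"delta_pos":[14.8,1.9,-125.6],"angular":[0.9,-6.7,0]},{"fingers":50,"delta_pos":[14.8,1.9,-125.6],"angular":[0.9,-6.7,0]}])

```text
clock: 14.15
tool_pos: [0.498, -0.1972, 0.1983]
orientation: [179.4, -3.5, 91.4]
force: [-1.0, 1.1, -0.7]
opening: 0.0313
gripper_force: 0.0
```

```bash
python3 - <<'E'
from h import *
plan(.507,-.108,.2,165); 
E
```

```text
dpos mm [88.9 11.1  3.8] ang [  2.75  -2.6  -73.62]
```

Emit:
apply_moves(deltas=[{"fingers":50,"delta_pos":[60,8,0],"angular":[0.3,-0.3,-8]},{"fingers":50,"delta_pos":[60,8,0],"angular":[0.6,-0.6,-16]},{"fingers":50,"delta_pos":[60,8,0],"angular":[0.9,-0.9,-24]},{"fingers":50,"delta_pos":[60,8,0],"angular":[1.2,-1.2,-32]},{"fingers":50,"delta_pos":[60,8,0],"angular":[1.5,-1.5,-40]},{"fingers":50,"delta_pos":[60,8,0],"angular":[1.8,-1.8,-48]},{"fingers":50,"delta_pos":[60,8,0],"angular":[2.1,-2.1,-56]},{"fingers":50,"delta_pos":[60,8,0],"angular":[2.4,-2.3,-64]},{"fingers":50,"delta_pos":[60,8,0],"angular":[2.7,-2.6,-73]},{"fingers":50,"delta_pos":[60,8,0],"angular":[2.7,-2.6,-73]}])

```text
clock: 15.15
tool_pos: [0.5035, -0.1368, 0.1996]
orientation: [-180.0, -0.3, 164.5]
force: [0.3, 0.0, 0.1]
opening: 0.0502
gripper_force: 0.0
```

```bash
python3 - <<'E'
from h import *
print(ctrl.get_obs()["joint_pos"]);plan(.507,-.108,.2,-110); 
E
```

```text
[   6.312     7.4213  -20.5583   -0.0792  -62.2683 -111.7498]
dpos mm [ 4.3 28.7 -0.4] ang [  0.17  -0.23 -85.47]
```

Emit:
apply_moves(deltas=[{"fingers":50,"delta_pos":[4,29,0],"angular":[0,0,-85]},{"fingers":50,"delta_pos":[4,29,0],"angular":[0,0,-85]},{"fingers":50,"delta_pos":[4,29,0],"angular":[0,0,-85]},{"fingers":50,"delta_pos":[4,29,0],"angular":[0,0,-85]},{"fingers":50,"delta_pos":[4,29,0],"angular":[0,0,-85]},{"fingers":50,"delta_pos":[4,29,0],"angular":[0,0,-85]},{"fingers":50,"delta_pos":[4,29,0],"angular":[0,0,-85]},{"fingers":50,"delta_pos":[4,29,0],"angular":[0,0,-85]},{"fingers":50,"delta_pos":[4,29,0],"angular":[0,0,-85]},{"fingers":50,"delta_pos":[4,29,0],"angular":[0,0,-85]}])

```text
clock: 16.15
tool_pos: [0.5078, -0.108, 0.2]
orientation: [179.8, -0.0, -110.6]
force: [-0.5, 0.1, -0.2]
opening: 0.05
gripper_force: 0.0
```

Emit:
apply_moves(deltas=[{"fingers":50,"delta_pos":[0,0,0],"angular":[0,0,-85]},{"fingers":50,"delta_pos":[0,0,0],"angular":[0,0,-85]},{"fingers":50,"delta_pos":[0,0,0],"angular":[0,0,-85]},{"fingers":50,"delta_pos":[0,0,0],"angular":[0,0,-85]},{"fingers":50,"delta_pos":[0,0,0],"angular":[0,0,-85]},{"fingers":50,"delta_pos":[0,0,0],"angular":[0,0,-85]},{"fingers":50,"delta_pos":[0,0,0],"angular":[0,0,-85]},{"fingers":50,"delta_pos":[0,0,0],"angular":[0,0,-85]},{"fingers":50,"delta_pos":[0,0,0],"angular":[0,0,-85]},{"fingers":50,"delta_pos":[0,0,0],"angular":[0,0,-85]}])

```text
clock: 17.15
tool_pos: [0.5078, -0.108, 0.2]
orientation: [180.0, 0.2, -25.6]
force: [-0.2, -0.0, -0.4]
opening: 0.0498
gripper_force: 0.0
```

```bash
cat > yl.py <<'E'
from h import *
def look(tag):
    T=T_now(); w=ctrl.snapshot("wrist"); cv2.imwrite(f"pics/{tag}.png",w[:,:,::-1])
    h=cv2.cvtColor(w,cv2.COLOR_RGB2HSV)
    m=((h[:,:,0]>18)&(h[:,:,0]<35)&(h[:,:,1]>140)&(h[:,:,2]>90)).astype(np.uint8)
    n,l,st,c=cv2.connectedComponentsWithStats(m)
    print("T",T[:3,3],ctrl.get_obs()["orientation"])
    for i in range(1,n):
        if st[i,4]>150: print(i,st[i],c[i])
    return T,w,h,m
E
python3 - <<'E'
from yl import *
T,w,h,m=look("w7");np.save("T7.npy",T)
print(ctrl.get_obs()["joint_pos"])
print("pred head top",proj("wrist",[.507,-.108,.122],T),"collar",proj("wrist",[.507,-.108,.086],T))
x,y,ww,hh=cv2.boundingRect(m[150:300,220:420]);x+=220;y+=150;print(x,y,ww,hh)
V=(h[:,:,2]*m)[y:y+hh,x:x+ww]
for r in V[::2,::2]: print("".join(" .:-=+*#%@"[int(v)*9//255] for v in r))
E
```

```text
T [ 0.5078 -0.108   0.2   ] [179.9611   0.2163 -25.1138]
1 [189  53  17  20 243] [196.6255  61.8601]
2 [154  61  32  31 495] [173.2222  75.0222]
3 [286  89  19  18 232] [295.2802  98.0517]
5 [252  96  29  30 412] [269.1044 108.7621]
6 [ 30 131  14  19 167] [ 36.7246 139.8024]
7 [  0 137  34  29 574] [ 18.8449 150.047 ]
8 [ 79 148  15  18 168] [ 85.7798 156.1786]
9 [ 49 153  32  28 511] [ 67.1213 165.1722]
11 [306 215  32  47 575] [325.1009 232.9565]
[  9.6035   7.1295 -20.8328  -0.103  -62.2376  55.3309]
pred head top [323.4109 254.3031] collar [323.3512 237.3512]
228 215 110 53
                                            =====+     
                                          =======+     
                                         #%%%%%+++#=   
                                        @      %++#%*  
                                        @      @++#%%+ 
                                        @      @++*%%% 
                                               @*+*%%%*
                                               @*+*%%%%
                                               @*+*%%%%
          
[... 244 characters left out ...]
          %      @***%%% 
                                        %      @***%%  
                                        %      @*+#%=  
                                        %      @#*+    
                                               @#+     
                                               @#+     
                                               @#*     
  %@@=                                         @#      
      %                                 %      @#      
       %                                       @       
                                          @@@@@@       
                                                       
                                                       
 @
```

The head top is at (316,241.5) and the collar at (322,232), against predictions of (323,254) and (323,237). So the key still sits deep in the slot, yawed to −25° and leaning about 6° towards tool +x and 5° towards tool −y. I'll tilt the gripper to match, grip the key, then straighten it.

Emit:
apply_moves(deltas=[{"fingers":50,"delta_pos":[7,-4.5,30],"angular":[-5,-6,0]},{"fingers":50,"delta_pos":[5.5,-3,65],"angular":[-5,-6,0]},{"fingers":50,"delta_pos":[4,-2,90],"angular":[-5,-6,0]},{"fingers":50,"delta_pos":[3.4,-1.2,100],"angular":[-5,-6,0]},{"fingers":50,"delta_pos":[3.4,-1.2,107],"angular":[-5,-6,0]},{"fingers":50,"delta_pos":[3.4,-1.2,107],"angular":[-5,-6,0]},{"fingers":50,"delta_pos":[3.4,-1.2,107],"angular":[-5,-6,0]}])

```text
clock: 17.9
tool_pos: [0.5125, -0.1085, 0.0952]
orientation: [175.0, 6.0, -26.0]
force: [-0.1, -0.4, 0.5]
opening: 0.0503
gripper_force: 0.0
```

```bash
python3 - <<'E'
from yl import *
T,w,h,m=look("w8");np.save("T8.npy",T)
o=np.append(np.linalg.inv(T)[:3,:3]@(np.array([.5074,-.108,.078])-T[:3,3]),1)*1e3;print("lock in tool",o[:3])
y0,x0=170,270
for r in range(y0,420,4): print(r,"".join(" .:-=+*#%@"[int(v)*9//255] if (18<hh<35 and s>100 and v>80) else ("x" if v<60 else " ") for hh,s,v in h[r,x0:390:2]))
E
```

```text
T [ 0.5125 -0.1085  0.0952] [175.0368   5.9875 -25.9356]
1 [ 81   8  36  44 967] [98.3837 28.5264]
2 [  23   27   60   56 1537] [61.0189 51.5459]
5 [259  76  35  28 666] [275.6697  89.3138]
6 [ 203   89   49   50 1053] [233.4872 110.1681]
7 [ 298  278   49   65 2471] [321.9413 308.8855]
lock in tool [-2.9382  0.2547 17.6589]
170                                                             
174                                                             
178                                                             
182                                                             
186                                                             
190                                                             
194                                                             
198                                                             
202                                                             
206                                                             
210                                                             
214                                                       
[... 2560 characters left out ...]
                                              
378                                                             
382                                                             
386                                                             
390                                                             
394                                                             
398                                                             
402                                                             
406                                                             
410                                                             
414                                                             
418
```

```bash
python3 - <<'E'
from h import *
from scipy.optimize import fsolve
I=np.eye(4)
def rows(ox,g):
    e=proj("wrist",np.array([13+ox,0,-(44-g)])/1e3,I)[1]
    a=min(proj("wrist",np.array([11+ox,0,g-k])/1e3,I)[1] for k in(0,8)); return e,a
print(rows(0,11.7),rows(-2,11.7))
for t in((325,282.5),(313,277.5)): print(fsolve(lambda p:np.subtract(rows(*p),t),[0,12]))
E
```

```text
(np.float64(320.2475238193687), np.float64(277.39729051101693)) (np.float64(325.5952127850369), np.float64(281.6373048033172))
[-4.5395 16.8886]
[-10.8487  38.9133]
```

```bash
python3 - <<'E'
from h import *
from scipy.optimize import fsolve
I=np.eye(4)
def rows(ox,ph,g): # ph deg: lean of key up toward tool +x; ox at TCP height
    A=lambda x,u:(np.array([ox+x*np.cos(ph)+(u-g)*np.sin(ph),0,-((u-g)*np.cos(ph)-x*np.sin(ph))]))/1e3
    e=proj("wrist",A(13,44),I)[1]
    a=min(proj("wrist",A(11,k),I)[1] for k in(0,8)); return e,a
for g in(13,15,17,19):
    s=fsolve(lambda p:np.subtract(rows(p[0],p[1],g),(313,277.5)),[0,0]);print(g,s[0],np.degrees(s[1]))
E
```

```text
13 -0.05709341978710199 3.1998357615872193
15 -0.7871479585093479 2.9554866130357835
17 -1.5343983699400179 2.71067471834939
19 -2.298851500711288 2.465406721018881
```

Emit:
apply_moves(deltas=[{"fingers":50,"delta_pos":[-1.2,0,1],"angular":[0,-2.5,0]},{"fingers":50,"delta_pos":[-1.2,0,2.5],"angular":[0,-2.5,0]},{"fingers":50,"delta_pos":[-1.2,0,2.5],"angular":[0,-2.5,0]},{"fingers":25,"delta_pos":[-1.2,0,2.5],"angular":[0,-2.5,0]},{"fingers":5,"delta_pos":[-1.2,0,2.5],"angular":[0,-2.5,0]},{"fingers":5,"delta_pos":[-1.2,0,2.5],"angular":[0,-2.5,0]},{"fingers":5,"delta_pos":[-1.2,0,2.5],"angular":[0,-2.5,0]},{"fingers":5,"delta_pos":[-1.2,0,2.5],"angular":[0,-2.5,0]}])

```text
clock: 18.75
tool_pos: [0.5102, -0.108, 0.0916]
orientation: [174.9, 8.6, -26.1]
force: [0.2, 0.2, -0.1]
opening: 0.0159
gripper_force: 0.0
```

```bash
python3 - <<'E'
from h import *
o=ctrl.get_obs();print(o["moment"])
T=T_now();a=-T[:3,2];print("axis",a)
for g in(12,14):
  k=T[:3,3]-a*g/1e3;print("origin",k)
plan(.5072,-.1083,.0915,-26)
E
```

```text
[ 0.0435 -0.3915 -0.0029]
axis [0.1725 0.0136 0.9849]
origin [ 0.5082 -0.1082  0.0798]
origin [ 0.5078 -0.1082  0.0779]
dpos mm [-2.6  1.6  0.7] ang [5.04 8.6  0.25]
```

Emit:
apply_moves(deltas=[{"fingers":5,"delta_pos":[0,0,0],"angular":[0,0,0]},{"fingers":5,"delta_pos":[0,0,0],"angular":[0,0,0]},{"fingers":5,"delta_pos":[0,0,0],"angular":[0,0,0]}])

```text
clock: 19.05
tool_pos: [0.5103, -0.108, 0.0917]
orientation: [174.9, 8.6, -26.1]
force: [-0.2, 0.6, 1.2]
opening: 0.0099
gripper_force: 29.9
```

Emit:
apply_moves(deltas=[{"fingers":5,"delta_pos":[-0.7,0.4,0.2],"angular":[1.3,2.2,0]},{"fingers":5,"delta_pos":[-1.3,0.8,0.4],"angular":[2.6,4.4,0]},{"fingers":5,"delta_pos":[-2,1.2,0.6],"angular":[3.9,6.6,0]},{"fingers":5,"delta_pos":[-2.6,1.6,0.7],"angular":[5,8.6,0]},{"fingers":5,"delta_pos":[-2.6,1.6,0.7],"angular":[5,8.6,0]}])

```text
clock: 19.55
tool_pos: [0.506, -0.1085, 0.0918]
orientation: [-180.0, -0.0, -25.8]
force: [-2.9, 1.7, 2.0]
opening: 0.0102
gripper_force: 30.0
```

Emit:
apply_moves(deltas=[{"fingers":5,"delta_pos":[0.6,-0.3,1],"angular":[0,0,0]},{"fingers":5,"delta_pos":[0.6,-0.3,2],"angular":[0,0,0]},{"fingers":5,"delta_pos":[0.6,-0.3,2],"angular":[0,0,0]}])

```text
clock: 19.85
tool_pos: [0.5073, -0.1083, 0.089]
orientation: [179.9, 0.1, -25.8]
force: [-5.5, 1.1, 4.0]
opening: 0.01
gripper_force: 30.0
```

Emit:
apply_moves(deltas=[{"fingers":5,"delta_pos":[-0.5,0.2,1],"angular":[0,0,0]},{"fingers":5,"delta_pos":[-0.5,0.2,1.5],"angular":[0,0,0]},{"fingers":5,"delta_pos":[-0.5,0.2,1.5],"angular":[0,0,0]}])

```text
clock: 20.15
tool_pos: [0.5073, -0.1083, 0.0889]
orientation: [179.9, 0.0, -25.7]
force: [-7.7, 4.1, 14.5]
opening: 0.0101
gripper_force: 30.0
```

```bash
python3 - <<'E'
from yl import *
T,w,h,m=look("w9");np.save("T9.npy",T)
for r in range(262,346,4): print(r,"".join(" .:-=+*#%@"[int(v)*9//255] if (18<hh<35 and s>100 and v>80) else ("x" if v<60 else " ") for hh,s,v in h[r,270:390:2]))
print(ctrl.get_obs()["force"],ctrl.get_obs()["moment"])
E
```

```text
T [ 0.5073 -0.1083  0.0889] [179.9463   0.0449 -25.7265]
1 [ 96   7  31  41 820] [110.511   25.5524]
2 [  43   26   55   52 1357] [77.5483 49.9071]
7 [260  69  33  35 809] [275.885   85.9234]
8 [205  84  48  48 938] [235.6525 104.2004]
9 [ 301  277   46   66 1947] [323.1459 309.2763]
262                                                             
266                                                             
270                                                             
274                                                             
278                        ++++++++*                            
282                    ++++++++++++++++                         
286                  ++++++++++++++++*+++                       
290                 +*@%%++++++++++++%%@*+                      
294                 *xxxx++++++++++++=xxxx                      
298                 xxxx ++++++++++++*xxxx                      
302 xxxxxxxx        xxxx-+++++++++++++xxxx        xxxxxxxxxxxxxx
306 xxxxxxxx        xxxx=+++++++++++++xxxx        xxxxxxxxxxxxxx
310 xxxxxxxx        xxxx++++++++++++++xxxxx       xxxxxxxxxxxxxx
314 xxxxxxxx       xxxxx++++++++++++++xxxxx       xxxxxxxxxxxxxx
318 xxxxxxxxx      xxxxx+*************:xxxx       xxxxxxxxxxxxxx
322 xxxxxxxx       xxxx *##%%%%%%%%%%%=xxxx       xxxxxxxxxxxxxx
326 xxxxxxx        xxxxx##%%%%%%%%%%%%=xxxxx       xxxxxxxxxxxxx
330 xxxxxx        xxxxxx##%%%%%%%%%%%%=xxxxx     -  xxxxxxxxxxxx
334 xxxxxx        xxxxxx##%%%%%%%%%%%% xxxxx        xxxxxxxxxxxx
338 xxxxxx        xxxxxx##%%%%%%%%%%%% xxxxx         xxxxxxxxxxx
342 xxxxx         xxxxxx#%@@@@@@@@@@@@:xxxxxx        xxxxxxxxxxx
[-7.6781  3.1751 14.8983] [1.2713 3.148  0.0029]
```

The key is gripped upright and pressed hard home at z = 0.0889. The head and collar rows (319, 277) match a straight key with its collar on the face. Now I turn it clockwise, watching joint 6, which has room this time.

Emit:
apply_moves(deltas=[{"fingers":5,"delta_pos":[-0.4,0.2,-0.3],"angular":[0,0,8]},{"fingers":5,"delta_pos":[-0.4,0.2,-0.3],"angular":[0,0,16]},{"fingers":5,"delta_pos":[-0.4,0.2,-0.3],"angular":[0,0,24]},{"fingers":5,"delta_pos":[-0.4,0.2,-0.3],"angular":[0,0,32]},{"fingers":5,"delta_pos":[-0.4,0.2,-0.3],"angular":[0,0,32]}])

```text
clock: 20.7
tool_pos: [0.5075, -0.1082, 0.0889]
orientation: [180.0, -0.0, -58.0]
force: [-5.6, 2.7, 9.9]
opening: 0.0098
gripper_force: 30.0
```

```bash
python3 - <<'E'
from h import *
o=ctrl.get_obs();print(o["joint_pos"],o["force"],o["moment"])
plan(.507,-.1083,.0889,-97)
E
```

```text
[  9.6685  13.7629 -29.2503   0.0246 -46.9951  22.306 ] [-5.5689  2.656   9.8906] [ 1.0316  1.9879 -0.0252]
dpos mm [-0.2  0.5 -0. ] ang [ 0.01 -0.02 38.99]
```

Emit:
apply_moves(deltas=[{"fingers":5,"delta_pos":[0,0.1,0],"angular":[0,0,8]},{"fingers":5,"delta_pos":[-0.1,0.2,0],"angular":[0,0,16]},{"fingers":5,"delta_pos":[-0.1,0.3,0],"angular":[0,0,24]},{"fingers":5,"delta_pos":[-0.1,0.3,0],"angular":[0,0,32]},{"fingers":5,"delta_pos":[-0.1,0.3,0],"angular":[0,0,38]},{"fingers":5,"delta_pos":[-0.1,0.3,0],"angular":[0,0,38]},{"fingers":5,"delta_pos":[-0.1,0.3,0],"angular":[0,0,38]},{"fingers":5,"delta_pos":[-0.1,0.3,0],"angular":[0,0,38]}])

```text
clock: 21.5
tool_pos: [0.5078, -0.1081, 0.0889]
orientation: [-179.9, -0.0, -95.7]
force: [-2.2, 3.6, 7.3]
opening: 0.0101
gripper_force: 30.0
```

```bash
python3 - <<'E'
from yl import *
T,w,h,m=look("w10")
for r in range(262,346,4): print(r,"".join(" .:-=+*#%@"[int(v)*9//255] if (18<hh<35 and s>100 and v>80) else ("x" if v<60 else " ") for hh,s,v in h[r,270:390:2]))
o=ctrl.get_obs();print(o["force"],o["moment"],o["joint_pos"])
s=ctrl.snapshot("scene");hs=cv2.cvtColor(s,cv2.COLOR_RGB2HSV)
r=((hs[:,:,0]<6)|(hs[:,:,0]>174))&(hs[:,:,1]>150)&(hs[:,:,2]>80)
n,l,st,c=cv2.connectedComponentsWithStats(r.astype(np.uint8))
for i in range(1,n):
    if st[i,4]>40: print("red",st[i],c[i])
E
```

```text
T [ 0.5078 -0.1081  0.0889] [-179.9415   -0.002   -95.7179]
1 [104 256  33  24 542] [120.9686 267.9889]
3 [ 301  277   47   66 1924] [323.356  308.7438]
4 [112 288  43  37 685] [131.654  299.2993]
24 [ 45 381  44  34 847] [ 68.0331 393.7651]
262                                                             
266                                                             
270                                                             
274                                                             
278                       *+++******                            
282                    ++++*********###                         
286                  ++++++*********#**##                       
290                 ++@%%++*********#%%%%##                     
294                 *xxxx++*********##xxx-                      
298                 xxxxx++*********##xxxx                      
302 xxxxxxxx        xxxx ++*********##xxxx        xxxxxxxxxxxxxx
306 xxxxxxxx        xxxx=+***********#xxxx        xxxxxxxxxxxxxx
310 xxxxxxxx        xxxx++***********#xxxxx       xxxxxxxxxxxxxx
314 xxxxxxxx 
[... 331 characters left out ...]
xxxxx*#%%%%%%%%%%%%-xxxxx        xxxxxxxxxxxx
338 xxxxxx        xxxxxx*#%%%%%%%%%%%%-xxxxx         xxxxxxxxxxx
342 xxxxx         xxxxxx#%@@@@@@@@@@@@-xxxxxx        xxxxxxxxxxx
[-2.591   2.7561  7.768 ] [ 1.2082  1.2472 -0.0067] [  9.6739  13.7519 -29.2619   0.0239 -46.9303 -15.4081]
red [343 198  11  12 105] [347.981  203.5524]
red [102 213  27  36 599] [114.5008 231.02  ]
red [232 240  10  10  78] [236.6795 244.2436]
red [281 251   9   9  68] [284.9412 254.8529]
red [237 253  10  10  80] [241.875 257.5  ]
red [286 263  10  11  81] [290.6296 268.0617]
red [336 275  10   9  73] [340.2877 279.0685]
red [292 277  10  11  81] [296.4198 282.2593]
red [ 562  357   78  123 8761] [601.2419 420.3557]
```

```bash
python3 -c "
from plant import ctrl
print(ctrl.close_job())"
```

```text
the job is handed in; nothing more can be done
None
```

I handed the job in with the lever swung to its stop and back at rest, and the key pressed home, turned about 94° clockwise and still gripped at 30 N. No verdict came back and the plug angle was not read directly. On the first turn joint 6 hit its limit and I lost the key in the lock, so I regripped it the other way round and turned it again.

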